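# Fasten the large reagent case

### The arm

A 6-joint arm with a two-finger parallel gripper is mounted at the origin on the work surface. World frame = base frame: x ahead of the robot, y to its left, z up, the work surface at z = 0. Lengths are in mm, angles in rad, forces in N, time in s.
With the tool pointing down it reaches from about 250 to 775 mm from the base axis. Payload 8.9 kg.
Tool frame: the origin (TCP) lies midway between the tips of the shut fingers; the grasp point (between the pads) lies 19 mm behind it; z points along the fingers, y is the line along which they close (so a half turn about z gives the same grasp; the last joint's range is limited). The gripper opens to 85 mm and grips with 20 to 120 N. Pads are 22 mm wide; open, the fingers measure 114 mm over their backs; the gripper's body (76 mm by 85 mm) begins 54 mm behind the grasp point. The pads swing forward as they close: fully open they stand 13 mm farther back than shut.
Start: joints at [1.028, 0.291, -0.153, 1.127, 0, 1.431], TCP at [206.275, 482.778, 231.305] pointing down, gripper open.
Joint ranges: [-2.52, 2.52], [-0.91, 1.74], [-1.3, 1.37], [-1.96, 2.02], [-1.52, 1.47], [-3.14, 3.14]. Speed limits (rad/s): [2.22, 2.22, 2.79, 3.14, 3.14, 3.14].

### API

Orientations are given as a unit quaternion [x, y, z, w].
In Python, from cell import get_state, read_camera, camera_info, job_done gives the robot as it stands.
- The arm moves only by the tool jog_arm, never from a script. Its argument "motion" is a list of rows, each a list of 7 numbers: the shift along the tool's x, y, z in cm, then the turn, a rotation vector about the tool's x, y, z in degrees, then the closure, from 0 (fully open) to 1 (shut). In form: [[tx, ty, tz, ax, ay, az, gripper], ...]. A call has 1 to 12 rows; each row shifts and turns the commanded pose from where the row before left it, along the tool's axes as they then stand; what a row does not reach is not made up. A row lasts 1/10 s, in which the tool goes at most 50 mm and 8.59 degrees, less where a joint would pass 70% of its speed; a pose out of reach is approached as far as the arm can. A call is refused whole if a number of a shift passes 5 or a number of a turn 8.59, either way. A call with a gripper value outside its range is refused whole. The fingers move at their own pace and stop on an object; "newtons" is the grip in N (left out, the last holds). Time passes only in rows, so rows that do not move let the fingers close. It gives the time, the measured TCP pose, the force, the opening and the grip force at its end, in the units of the state.
- get_state(): the state, without advancing time (a new reading comes with each control period).
- read_camera(name): name is "scene" or "top"; returns the picture (480x640x3 uint8, blue, green, red); there is no depth.
- camera_info(name): a dict with "K" (3x3 intrinsics, pixels), "k1" (the pictures are not rectified: a ray, as slopes to the right and down, at radius r is drawn at 1 + k1 r^2 times it, then the intrinsics apply), "view" (4x4, takes a point from world to camera coordinates). Camera axes: x right, y down, z forward; pixel columns grow to the right and rows downward; lengths in mm; the calibration is good to about 2 mm. A picture is of the moment at which its call begins. camera_info takes no time and is no camera call.
- job_done(): hands the job in; it is judged then, once.
The state is a dict: "t": time; "joint_pos": joint angles; "joint_velocities": joint speeds; "joint_efforts": joint torques, N m; "tcp_pos": TCP position; "tool_rot": TCP orientation; "contact_force": force on the tool from outside, world axes, zero at the start; "moment": the same for the moment, N m; "opening": opening from 0.0 (shut) to 1.0 (fully open); "finger_force": force on a finger pad.
Only numpy, scipy, OpenCV 4.12 (cv2) and the standard library are available. Lean on these libraries where they do the work, as an engineer would, in place of code of your own. Each camera call takes 0.05 s, during which the arm holds its last target. There are 200 camera calls.

### The job

Fasten the larger of the two carrying cases on the lab bench: swing its steel hasp forward over the staple on the case's front deck and press it down until it lies flat. Leave the smaller case's hasp standing as it is, and let go at the end.

Things in the scene. Friction and masses are not known exactly. Their poses are not given: they have to be found in the camera images.
- case_large: Larger grey case with shut, fixed white lid; fixed to the bench, 200 (x) by 260 (y) by 110 mm high, flat top. Origin: centre of underside; x to its back, front (-x) roughly to the robot. Hasp hinge axis along y at x=-15, y=0, z=115 mm. Catch: dark staple on the grey front deck at x=-55, y=0, 20 (x) by 6 mm, 16 mm above the top. Bottle, jar and beaker stand over 20 mm clear of both cases.
- hasp_large (a joint): Large case's hasp, rad: steel strap 82 mm from axis to tip, 30 wide, 4 thick, a 26 by 12 mm slot for the staple 27 to 53 mm from the axis. 0 = closed: flat, tip to the case's front, upper face at z=117 mm, staple 9 mm up through the slot. Grows swinging up and back: 1.57 upright, 2.6 stop. Starts at 1.75 to 2.25, leaning back. Hinge stiff (about 1 N at the tip), stays where left.
- case_small: Smaller case of the same style, fixed to the bench: 160 (x) by 140 (y) by 80 mm high. Origin and axes as on the large case. Its hasp's hinge axis lies along y at x=5, y=0, z=85 mm.
- hasp_small (a joint): Angle of the small case's hasp (rad): same strap and same meaning as the large one. Starts at 1.8 to 2.2 and is to be left standing there.
Not all that is in view belongs to the job. Leave any blue or red look-alike of the case_small alone.

How it is judged:
By the outcome, as a careful person would: the job done as asked, in the order asked, and still so for the second after the job is handed in, with the robot touching nothing.
It also fails if it takes over 29 s, if anything falls off the work surface, if the arm or the gripper's body presses on something with over 40 N, if the wrist force passes 120 N, or if a joint passes its speed limit or range.

## Working session

There is one attempt and no reset: what is moved stays moved. The work goes in short steps, Python scripts to look and compute and a tool call to move; the robot and the scene stay as the last step left them, time stands still between calls to the robot, and variables do not carry over. Pictures are saved under pics/ and viewed, at most 10 in all, crops included, and the job is handed in when it is done.

Besides the shell and the picture viewer there is one more tool, called after "Request:" in YAML: its name, and indented under it one key for each argument. jog_arm: Moves the arm, as the interface text tells. Its arguments: {"type":"object","properties":{"motion":{"type":"array"},"newtons":{"type":"number"}},"required":["motion"]}

```bash
mkdir -p pics
python3 - <<'E'
from cell import *
import cv2
for n in("scene","top"):
    cv2.imwrite(f"pics/{n}0.png",read_camera(n)); c=camera_info(n); print(n,c)
print(get_state())
E
```

```text
scene {'K': array([[485.72072468,   0.        , 320.54074966],
       [  0.        , 485.72072468, 239.44068418],
       [  0.        ,   0.        ,   1.        ]]), 'k1': -0.02932946373869988, 'view': array([[ 7.29372411e-01,  6.83725709e-01,  2.31309260e-02,
        -1.87913890e+02],
       [ 4.49213289e-01, -4.53154812e-01, -7.69972816e-01,
        -2.31526575e+02],
       [-5.15968319e-01,  5.71987649e-01, -6.37657293e-01,
         1.50145771e+03],
       [ 0.00000000e+00,  0.00000000e+00,  0.00000000e+00,
         1.00000000e+00]])}
top {'K': array([[487.15697943,   0.        , 320.10737645],
       [  0.        , 487.15697943, 245.79323608],
       [  0.        ,   0.        ,   1.        ]]), 'k1': -0.08600728907453595, 'view': array([[-6.53620208e-03, -9.99889813e-01,  1.33281582e-02,
        -2.18888488e+02],
       [-9.94334203e-01,  5.08458044e-03, -1.06177394e-01,
         4.72099608e+02],
       [ 1.06097926e-01, -1.39466405e-02, -9.94257875e-01,
         1.20994214e+03],
       [ 0.00000000e+00,  0.00000000e+00,  0.00000000e+00,
         1.00000000e+00]])}
{'t': 0.1, 'joint_pos': array([ 1.02764603e+00,  2.91233369e-01, -1.54004291e-01,  1.12668759e+00,
       -1.04526845e-05,  1.43149580e+00]), 'joint_velocities': array([-0.00032899, -0.00194085,  0.00272837,  0.00265171,  0.00063354,
       -0.00109559]), 'joint_efforts': array([ 1.90785737e-03, -5.37977171e+01,  3.31917608e+01,  9.31838964e-03,
       -2.49467430e-04,  3.64304853e-08]), 'tcp_pos': array([206.11470303, 482.45191673, 230.80220451]), 'tool_rot': array([ 2.00555445e-01,  9.79682191e-01, -5.33665512e-04, -1.83967182e-04]), 'contact_force': array([ 0.20655958,  0.01470934, -0.23550127]), 'moment': array([0.02458699, 0.00820416, 0.0015158 ]), 'finger_force': 0.0, 'opening': 0.9990362487769133}
```

View pics/scene0.png

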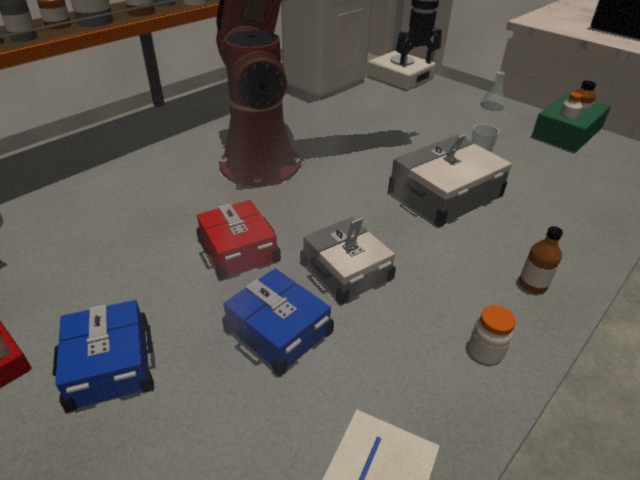

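View pics/top0.png

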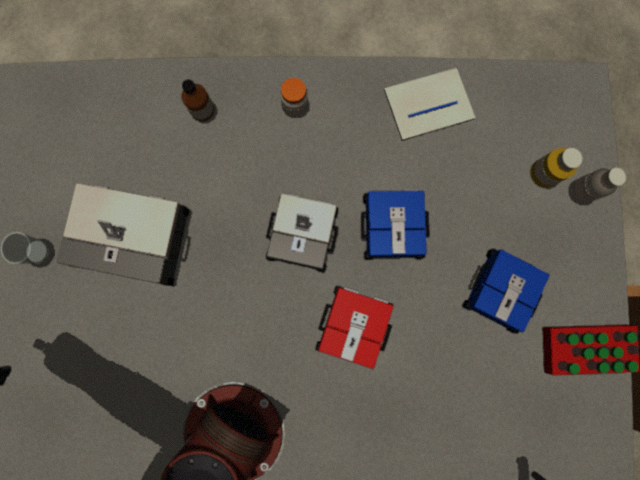

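The candidates are the grey and white cases. In the top view they are at (122,235) and (302,232); in the scene view, (450,180) and (350,255). The one at (122,235)/(450,180) is about twice as wide in y, so it is case_large. The blue and red cases are look-alikes. I'll confirm with a crop.

```bash
python3 - <<'E'
import cv2,numpy as np
a=cv2.imread("pics/top0.png")[170:300,45:205]; b=cv2.imread("pics/scene0.png")[115:245,375:535]
r=lambda i:cv2.resize(i,None,fx=4,fy=4,interpolation=cv2.INTER_CUBIC)
im=np.hstack([a,b]);im=cv2.resize(im,(800,325),interpolation=cv2.INTER_CUBIC)
im=cv2.convertScaleAbs(im,alpha=1.5)
cv2.imwrite("pics/crop1.png",im)
E
cat > h.py <<'E'
import numpy as np,cv2
from cell import camera_info
def ray(n,p):
    c=camera_info(n);k=np.array([c['k1'],0,0,0,0.])
    u=cv2.undistortPoints(np.array([[p]],float),c['K'],k)[0,0]
    V=c['view'];R=V[:3,:3];return -R.T@V[:3,3],R.T@np.r_[u,1]
def onz(n,p,z):
    o,d=ray(n,p);return o+d*(z-o[2])/d[2]
def tri(p,q):
    o1,d1=ray('top',p);o2,d2=ray('scene',q)
    s=np.linalg.lstsq(np.c_[d1,-d2],o2-o1,rcond=None)[0]
    a,b=o1+s[0]*d1,o2+s[1]*d2;return (a+b)/2,np.linalg.norm(a-b)
def proj(n,P):
    c=camera_info(n);V=c['view'];r=cv2.projectPoints(np.array(P,float).reshape(-1,3),cv2.Rodrigues(V[:3,:3])[0],V[:3,3],c['K'],np.array([c['k1'],0,0,0,0.]))[0];return r.reshape(-1,2)
E
```

```text
(no output)
```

View pics/crop1.png

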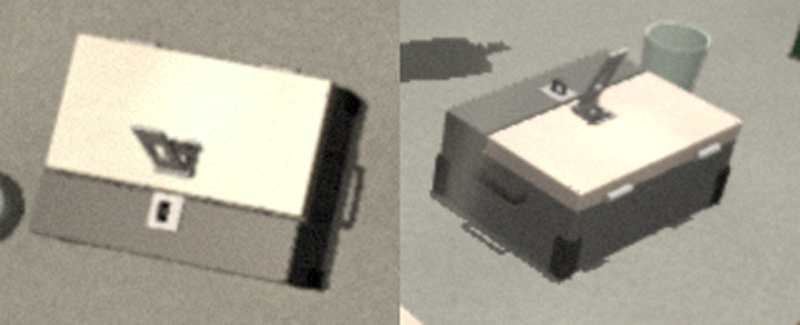

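The crop shows the large case: two-tone, its hasp leaning back, with the staple on its white plate at crop (163,212) left and (558,88) right. In full pictures that's top (110,255) and scene (438,150).

Run:
```python
import cv2,numpy as np
from h import *
im=cv2.imread("pics/top0.png")
print(im[215,130],im[260,150],im[180,130])
m=np.zeros(im.shape[:2],np.uint8);m[175:300,45:200]=(im.min(2)[175:300,45:200]>im[215,130].min()*.75)*255
cs=max(cv2.findContours(m,0,2)[0],key=cv2.contourArea)
m2=cv2.morphologyEx(m,cv2.MORPH_OPEN,np.ones((7,7)));cs=max(cv2.findContours(m2,0,2)[0],key=cv2.contourArea)
W=np.array([onz('top',p[0],110)[:2] for p in cs],np.float32)
r=cv2.minAreaRect(W);print(r,cv2.boxPoints(r))
for c in[(78,35),(332,80),(303,215),(45,168),(32,233)]:print(c,onz('top',np.array(c)/2.5+[45,170],110).round(1))
S=lambda c:np.array(c)/2.5+[45,170]
Q=lambda c:np.array([ (c[0]-400)/2.5+375,c[1]/2.5+115])
print('staple',tri(S((163,210)),Q((558,87))),onz('top',S((163,210)),118),onz('scene',Q((558,87)),118))
print('plate',onz('top',S((165,212)),111),onz('scene',Q((558,89)),111))
print('tip',[tri(S(a),Q(b)) for a,b in [((135,128),(612,50)),((157,133),(627,52)),((145,130),(620,50))]])
```

```text
[154 171 165] [ 90 100 105] [ 90 100 105]
((530.4119873046875, 261.7821044921875), (257.6067199707031, 133.95742797851562), 78.92040252685547) [[439.9292  148.25095]
 [571.38983 122.50802]
 [620.8948  375.31326]
 [489.43414 401.05618]]
(78, 35) [616.7 374.1 110. ]
(332, 80) [569.3 120.3 110. ]
(303, 215) [439.4 144.7 110. ]
(45, 168) [486.  400.2 110. ]
(32, 233) [423.1 410.2 110. ]
staple (array([444.27696478, 276.73200382, 120.77216075]), np.float64(1.250102053059005)) [444.04059268 277.46390136 118.        ] [442.19204618 282.07352985 118.        ]
plate [442.75932305 278.39192517 111.        ] [438.67783814 289.86321479 111.        ]
tip [(array([506.61441212, 270.55383118, 193.72804253]), np.float64(10.172592334142948)), (array([513.7472894 , 259.98741223, 194.11200662]), np.float64(18.791566537829826)), (array([510.38093152, 265.83674479, 194.85441107]), np.float64(4.166694278866528))]
```

Both estimates agree. The hinge is at about (484, 271, 115), case yaw is −11.1°, and the hasp angle is about 1.9. The plan is to shut the fingers, line them up with the case, go behind the strap, then sweep it forward and down.

Request:
jog_arm:
  motion:
    - [0,0,-1,0,0,-6.03,1]
    - [0,0,-1,0,0,-6.03,1]
    - [-2.5,-1,0,0,0,0,1]
    - [-3,-1.2,0,0,0,0,1]
    - [-3,-1.2,0,0,0,0,1]
    - [-3,-1.2,0,0,0,0,1]
    - [-3,-1.2,0,0,0,0,1]
    - [-3,-1.2,0,0,0,0,1]
    - [-3,-1.2,0,0,0,0,1]
    - [-3,-1.2,0,0,0,0,1]
    - [-3,-1.2,0,0,0,0,1]
    - [0,0,0,0,0,0,1]
  newtons: 20

```text
t: 1.3
tcp_pos: [448.6, 325.8, 250.7]
tool_rot: [0.098, 0.995, -0.0, 0.0]
contact_force: [-0.6, 0.1, -0.9]
opening: -0.002
finger_force: 0.0
```

```bash
cat > w.py <<'E'
import numpy as np
from scipy.spatial.transform import Rotation as R
from cell import get_state
s=get_state();ex=np.array([.9814,-.1922,0]);ey=np.array([.1922,.9814,0])
d=s['tcp_pos']-[484.4,270.7,115]
print('t',s['t'],'u,v,h',[round(float(x),1) for x in(d@ex,d@ey,d[2])],'open',s['opening'],'F',s['contact_force'].round(1))
M=R.from_quat(s['tool_rot']).as_matrix();print('tool x.ey',M[:,0]@ey,'z',M[:,2].round(3),s['joint_pos'].round(2))
E
python3 w.py
```

```text
t 1.3 u,v,h [-45.7, 47.2, 135.7] open -0.0024407023336984472 F [-0.6  0.1 -0.9]
tool x.ey 0.003394106533773613 z [ 0.    -0.001 -1.   ] [ 0.5   0.34 -0.04  1.2  -0.    0.69]
```

Request:
jog_arm:
  motion:
    - [-2.7,-1.2,0,0,0,0,1]
    - [-2.7,-1.2,0,0,0,0,1]
    - [-2.7,-1.2,0,0,0,0,1]
    - [-2.7,-1.1,0,0,0,0,1]
    - [0,0,0,0,0,0,1]
    - [0,0,2.5,0,0,0,1]
    - [0,0,2.5,0,0,0,1]
    - [0,0,2.5,0,0,0,1]
    - [0,0,0,0,0,0,1]

```text
t: 2.2
tcp_pos: [539.8, 260.9, 173.1]
tool_rot: [0.096, 0.995, -0.001, -0.003]
contact_force: [-1.2, 0.4, 1.3]
opening: 0.002
finger_force: 0.0
```

```bash
python3 w.py
python3 - <<'E'
from cell import *
import cv2,numpy as np
b=read_camera("scene")[90:220,375:535]
cv2.imwrite("pics/c2.png",cv2.convertScaleAbs(cv2.resize(b,(736,598),interpolation=cv2.INTER_CUBIC),alpha=1.4))
E
```

```text
t 2.2 u,v,h [56.3, 1.1, 58.1] open 0.002093128406652381 F [-1.2  0.4  1.3]
tool x.ey -0.0007619227823836704 z [-0.006 -0.002 -1.   ] [ 0.33  0.47 -0.04  1.07  0.    0.52]
```

View pics/c2.png

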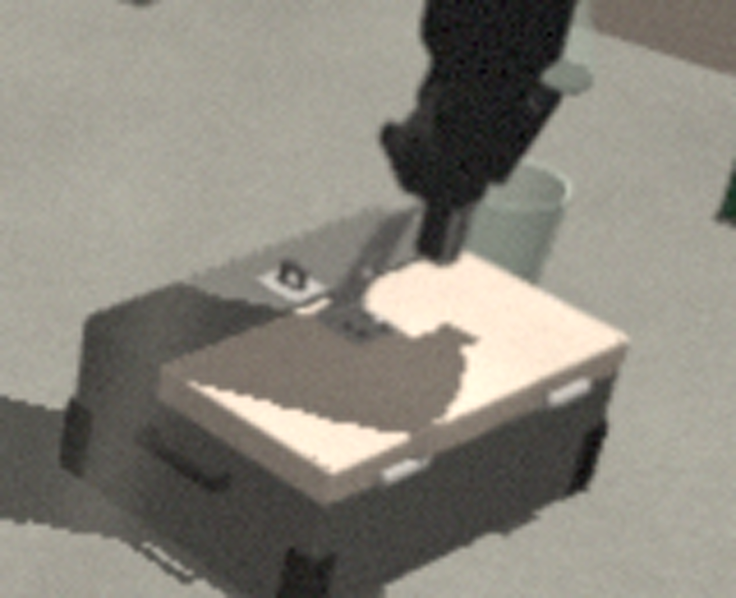

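The shut fingertips at crop (440,250) stand behind the leaning strap (385,240) with clear space between. Sweep forward.

Request:
jog_arm:
  motion:
    - [1,0,0,0,0,0,1]
    - [1,0,0,0,0,0,1]
    - [1,0,0,0,0,0,1]
    - [1,0,0,0,0,0,1]
    - [1,0,0.2,0,0,0,1]
    - [1,0,0.2,0,0,0,1]
    - [1,0,0.1,0,0,0,1]
    - [1,0,0.1,0,0,0,1]
    - [0.6,0,0.1,0,0,0,1]
    - [0,0,0,0,0,0,1]

```text
t: 3.25
tcp_pos: [457.5, 277.6, 169.2]
tool_rot: [0.096, 0.995, -0.0, -0.0]
contact_force: [0.6, -0.3, -0.8]
opening: -0.002
finger_force: 0.0
```

```bash
python3 w.py
python3 - <<'E'
from cell import *
import cv2,numpy as np
b=read_camera("scene")[90:220,375:535]
cv2.imwrite("pics/c3.png",cv2.convertScaleAbs(cv2.resize(b,(736,598),interpolation=cv2.INTER_CUBIC),alpha=1.4))
E
```

```text
t 3.25 u,v,h [-27.8, 1.6, 54.2] open -0.001811230405443831 F [ 0.6 -0.3 -0.8]
tool x.ey -0.0006788114626353719 z [-0.001 -0.    -1.   ] [ 0.41  0.35 -0.23  0.98  0.    0.6 ]
```

View pics/c3.png

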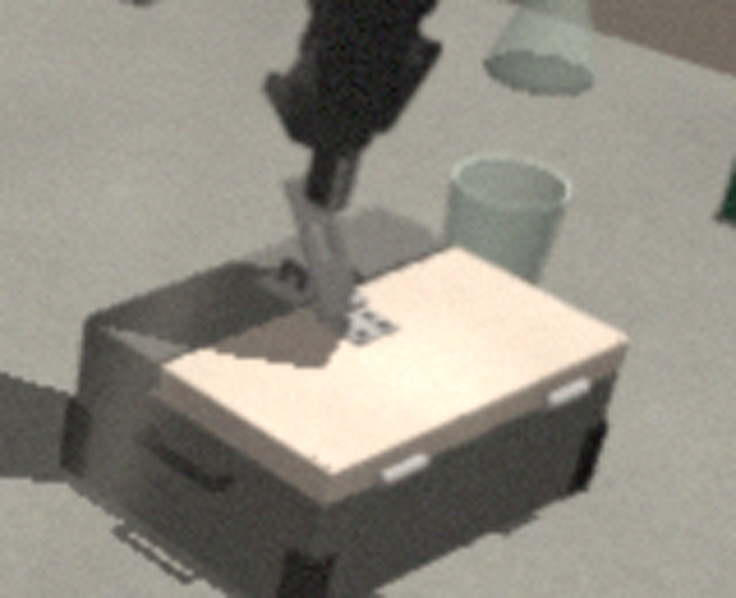

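The strap has come over, with its tip at (295,190), ahead of the fingers. Continue along the arc.

Request:
jog_arm:
  motion:
    - [1,0,0.5,0,0,0,1]
    - [0.9,0,0.6,0,0,0,1]
    - [0.8,0,0.7,0,0,0,1]
    - [0.6,0,0.8,0,0,0,1]
    - [0.5,0,0.8,0,0,0,1]
    - [0.2,0,0.7,0,0,0,1]
    - [0.1,0,0.5,0,0,0,1]
    - [0,0,0.2,0,0,0,1]
    - [0,0,0,0,0,0,1]
    - [0,0,0,0,0,0,1]

```text
t: 4.3
tcp_pos: [418.6, 285.4, 121.4]
tool_rot: [0.097, 0.995, 0.0, 0.0]
contact_force: [0.2, -0.2, -0.1]
opening: 0.006
finger_force: 0.0
```

```bash
python3 w.py
```

```text
t 4.3 u,v,h [-67.4, 1.8, 6.4] open 0.00571079763434847 F [ 0.2 -0.2 -0.1]
tool x.ey 8.802269972668949e-05 z [ 0.  0. -1.] [ 0.45  0.35 -0.38  0.84 -0.    0.65]
```

Press down gently until force shows.

Request:
jog_arm:
  motion:
    - [0,0,0.15,0,0,0,1]
    - [0,0,0.15,0,0,0,1]
    - [0,0,0.1,0,0,0,1]
    - [0,0,0.05,0,0,0,1]
    - [0,0,0,0,0,0,1]
    - [0,0,0,0,0,0,1]

```text
t: 4.9
tcp_pos: [418.4, 285.4, 117.0]
tool_rot: [0.097, 0.995, 0.0, 0.0]
contact_force: [1.0, -0.6, 3.9]
opening: -0.004
finger_force: 1.6
```

Request:
jog_arm:
  motion:
    - [0,0,0.05,0,0,0,1]
    - [0,0,0.05,0,0,0,1]
    - [0,0,0,0,0,0,1]
    - [0,0,0,0,0,0,1]

```text
t: 5.3
tcp_pos: [418.5, 285.5, 116.6]
tool_rot: [0.096, 0.995, 0.0, 0.0]
contact_force: [-2.8, -2.0, 12.3]
opening: 0.002
finger_force: 6.3
```

Request:
jog_arm:
  motion:
    - [0,0,0.05,0,0,0,1]
    - [0,0,0,0,0,0,1]
    - [0,0,0,0,0,0,1]

```text
t: 5.6
tcp_pos: [418.5, 285.5, 116.5]
tool_rot: [0.096, 0.995, 0.0, 0.0]
contact_force: [-3.5, -2.7, 16.9]
opening: 0.0
finger_force: 8.5
```

Request:
jog_arm:
  motion:
    - [0,0,-0.5,0,0,0,1]
    - [0,0,-2,0,0,0,1]
    - [0,0,-3,0,0,0,1]
    - [0,0,-3,0,0,0,1]
    - [2,0,-3,0,0,0,1]
    - [3,2,0,0,0,0,1]
    - [3,3,0,0,0,0,1]
    - [3,3,0,0,0,0,1]
    - [0,0,0,0,0,0,1]
    - [0,0,0,0,0,0,1]

```text
t: 6.6
tcp_pos: [325.0, 385.4, 230.0]
tool_rot: [0.095, 0.995, -0.0, -0.0]
contact_force: [0.2, -0.0, 0.8]
opening: 0.0
finger_force: 0.0
```

```bash
python3 w.py
python3 - <<'E'
from cell import *
import cv2,numpy as np
a=read_camera("top")[170:300,45:205];b=read_camera("scene")[90:220,375:535]
cv2.imwrite("pics/c4.png",cv2.convertScaleAbs(cv2.resize(np.hstack([a,b]),(800,325),interpolation=cv2.INTER_CUBIC),alpha=1.4))
from h import *
ex=np.array([.9814,-.1922]);p=np.array([484.4,270.7])
tp=np.r_[p-82*ex,117];print((proj('top',tp)-[45,170])*2.5,(proj('scene',tp)-[375,90])*2.5+[400,0])
E
```

```text
t 6.6 u,v,h [-178.5, 81.9, 115.0] open 0.00021823532904814417 F [ 0.2 -0.   0.8]
tool x.ey -0.0023285102456689372 z [-0.    -0.001 -1.   ] [ 0.73  0.25 -0.21  1.11 -0.    0.92]
[[152.66966804 252.35188015]] [[531.33425294 137.0405884 ]]
```

View pics/c4.png

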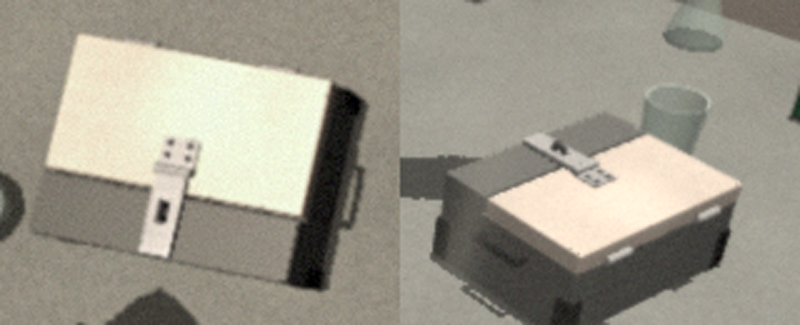

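The hasp lies flat, with its tip at (155,253) left and (530,137) right, matching the predicted closed position. The staple stands through the slot at (161,210), and the arm is clear.

```bash
python3 -c "from cell import *;print(job_done())"
```

```text
the job is handed in; nothing more can be done
None
```

The larger case's hasp now lies flat with the staple up through its slot; the small case's hasp was never approached, the arm is clear, and the job was handed in at about 7 s (no verdict was returned).

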